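Hang the tea strainer back on the utensil stand

ROBOT

A 6-joint arm with a two-finger parallel gripper is mounted at the origin on the work surface. World frame = base frame: x ahead of the robot, y to its left, z up, the work surface at z = 0. Lengths are in m, angles in rad, forces in N, time in s.
With the tool pointing down it reaches from about 0.2 to 0.875 m from the base axis. Payload 3.4 kg.
Tool frame: the origin (TCP) lies between the finger pads; the fingertips stand 25 mm ahead of it and the grasp point (between the pads) lies 6 mm ahead of it (r.nose_length is the z of the fingertips in the tool frame, in m); z points along the fingers, y is the line along which they close (so a half turn about z gives the same grasp; the last joint's range is limited). The gripper opens to 94 mm and grips with 3 to 60 N. Pads are 16 mm wide; open, the fingers measure 119 mm over their backs; the gripper's body (75 mm by 177 mm) begins 78 mm behind the grasp point.
Start: joints at [-1.328, 0.276, 1.505, -0, 1.361, -0.121], TCP at [0.205, -0.537, 0.23] pointing down, gripper open.
Joint ranges: [-2.89, 2.89], [-0.75, 2.08], [0.22, 2.7], [-1.18, 4.32], [0.11, 2.71], [-2.7, 2.7]. Speed limits (rad/s): [2.57, 2.57, 3.14, 3.14, 3.14, 3.14].

INTERFACE

Orientations are given as a unit quaternion [w, x, y, z].
In Python, from plant import r, gripper_to, inverse_kinematics, vision, models, telemetry gives the robot as it stands. Calls block until the motion is done:
- r.move_to(position, orientation): joint-space move of the TCP to a pose.
- r.move_l(position, rot=None, vel=0.15, guard=None): straight line of the TCP; rot=None keeps the orientation; vel is the mean speed in m/s. With guard (N) it stops when the force on the tool has changed by that much, and returns True; else False.
- r.movej(angles): joint-space move.
- gripper_to(opening, f_grip=None): finger opening in m; f_grip is the grip in N (None keeps the last); returns when the fingers have stopped.
- r.hold(seconds).
- inverse_kinematics(position, orientation): joint angles nearest the present ones, or None.
- vision.snapshot(name): name is "side" or "top"; returns the picture (384x512x3 uint8, red, green, blue); there is no depth.
- vision.get_calibration(name): a dict with "fx", "fy", "cx", "cy" (pixels), "D" ([k1, k2, p1, p2, k3] as OpenCV has them; the pictures are not rectified), "position" and "orientation" of the camera in the world. Camera axes: x right, y down, z forward; pixel columns grow to the right and rows downward; lengths in m; the calibration is good to about 2 mm. A picture is of the moment at which its call begins. get_calibration takes no time and is no camera call.
A pose or a line that the arm cannot do raises r.PlanningError and nothing moves.
- r.sign_off(): hands the job in, once; it reports no verdict.
Trained networks look in the newest picture that a camera, given by its name, has taken for a name from the list of things; names that differ only in an ending like _2 or _b are one class to them, and where a whole thing is asked for, a point or a joint stands for the part that bears it (a point fixed in the world has none). Each returns a list of dicts, best first, with "score" (0 to 1); they miss things now and then, are a little off and sometimes report something else, mostly with a low value. They report only what shows in the picture. A call takes as long as a camera call. They do not tell look-alikes from the thing itself.
- models.boxes_of(thing, camera): "at" ([x, y, z] in m, in world coordinates, good to about 4 mm: the middle of the surface that is visible of it).
- models.regions_of(thing, camera): "pixels" (384x512 bool, what is visible of it).
- models.mark_of(thing, camera): "at" ([x, y, z] in m, in world coordinates, good to about 4 mm: a listed point, or the origin of a listed thing).
Readings, each from a call of its own:
- telemetry.current_t(): time.
- telemetry.current_joints(): joint angles.
- telemetry.current_dq(): joint speeds.
- telemetry.current_joint_efforts(): joint torques, N m.
- telemetry.current_ee_pos(): TCP position.
- telemetry.current_tool_rot(): TCP orientation.
- telemetry.current_wrist_force(): force on the tool from outside, world axes, zero at the start.
- telemetry.current_torque(): the same for the moment, N m.
- telemetry.current_opening(): finger opening in m.
Only numpy, scipy, OpenCV 4.12 (cv2) and the standard library are available. Lean on these libraries where they do the work, as an engineer would, in place of code of your own. Each camera call takes 0.05 s, during which the arm holds its last target. There are 200 camera calls.

TASK

The steel strainer is sitting in the mouth of the biggest celadon cup; put it back on the utensil stand. Lift it out by its bamboo handle and hook the crook at the end of the handle over the crossbar, between the two little collars in the middle of the bar. Nobody has measured how high the bar is set, so lower the crook gently until you feel the bar take the weight without pressing hard on the stand, have the bowl down where it wants to hang before you ease your grip, so that it does not swing, and leave it hanging there still, with the other tea things left where they are.

Things in the scene. Friction and masses are not known exactly. Their poses are not given: they have to be found in the camera images.
- strainer: Steel strainer, rigid, 60 to 110 g, most of it in the bowl. Origin: middle of the rim's underside; z up out of the bowl, x towards the handle. Rim radius 45 mm, 2.5 thick; bowl radius 34, 28 deep. At the start level, its rim on the big cup's brim. The handle starts at x 42 mm and rises 45 degrees above x in the x-z plane; wire 4.5 mm, bamboo grip, then an open crook.
- strainer_grip (a point): Centre of the bamboo grip, at (74, 0, 33) mm in the strainer's axes: a bar 70 mm long along the handle, 12 mm wide (along the strainer's y), 8 mm thick. Axes: the strainer's.
- strainer_crook (a point): Inside the crook, where the bar's middle lies when hung; (135, 0, 74.5) mm in the strainer's axes. Crook: 4.5 mm wire bent over to the handle's underside, 13.5 mm wide inside, free leg 10 mm, opening back along the handle. Goes on with the handle on the stand's front, leg behind the bar. Hung free, the strainer's x points 59 degrees above level (handle 14 degrees past upright). Axes: the strainer's.
- stand: Fixed stand; origin on the table under the middle of its bar, front faces -x. Foot 95 x 300 x 14 mm, uprights at y +-130 mm, between them a 6 mm round bar along y, clamped 238 to 262 mm above the table (its middle; not measured). Two collars, 12 mm across, 3 thick, at y +-10 mm: the strainer belongs between. A scoop and tongs hang at y +92 and -92 mm, 170 mm long, swinging freely.
- sharing_cup: Biggest celadon cup, loose, 80 mm across the brim, 66 mm high, origin under its middle; it holds the strainer and stands on a fixed square resin tray (300 mm, floor 8 mm thick).
- teapot: Clay teapot, loose, 94 mm across, 91 mm high, spout and ear along its y (145 mm over all); origin under its middle. Stands on the tray.
- cup_a: Small celadon cup, loose, 62 mm across, 44 mm high; origin under its middle. Stands on the tray.
- cup_b: Another small celadon cup, like the first. Stands on the tray.
- canister: Steel tea canister, loose, 79 mm across, 122 mm high, with a push-button lid; origin under its middle. Stands on the table.
Mind the look-alikes: they are no part of the job. Leave any purple look-alike of the sharing_cup alone.

How it is judged:
On the way, in this order (a step that is already met when the one before it is completed fails the run):
1. the strainer is lifted out of the cup in the fingers, its grip 60 mm above where it was (contact force between the fingers and strainer above 0.5 N and distance of strainer_grip from where it was at the start of the episode above 0.06 m and contact force between strainer and sharing_cup below 0.01 N), for 0.1 s.
2. the crook is over the bar between the collars and the bar carries some of the weight, while the fingers still hold the strainer (x of strainer_crook in the frame of stand between -0.01 and 0.01 m and y of strainer_crook in the frame of stand between -0.01 and 0.01 m and z of strainer_crook in the frame of stand between 0.228 and 0.272 m and contact force between strainer and stand above 0.25 N and contact force between the fingers and strainer above 0.2 N), for 0.3 s.
At the end, for the whole second after the job is handed in: The strainer hangs by its crook on the bar between the collars (crook within 10 mm of the bar's middle along and across, 228 to 272 mm high), carried by the stand, within about 9 degrees of its natural hang and 11 sideways, still (under 0.5 rad/s and 60 mm/s) (x of strainer_crook in the frame of stand between -0.01 and 0.01 m and y of strainer_crook in the frame of stand between -0.01 and 0.01 m and z of strainer_crook in the frame of stand between 0.228 and 0.272 m and contact force between strainer and stand above 0.3 N and angle between strainer_crook's own x axis and vertical between 0.37 and 0.71 rad and angle between strainer_crook's own y axis and vertical between 1.37 and 1.77 rad and angular speed of strainer below 0.5 rad/s and linear speed of strainer below 0.06 m/s); the robot touches nothing.
It fails at once if the strainer presses on the stand with more than 12 N (contact force between strainer and stand above 12 N).
It fails at once if the robot presses on the stand with more than 12 N (contact force between any of the fingers, the arm and stand above 12 N).
It fails at once if the strainer is let go so that it swings: above the table, out of the fingers, it turns faster than 2.5 rad/s (contact force between the fingers and strainer below 0.01 N and height (world z) of strainer_crook above 0.2 m and angular speed of strainer above 2.5 rad/s).
It fails at once if another tea thing is moved by 30 mm or tipped by 0.4 rad (distance of any of teapot, cup_a, cup_b, canister, sharing_cup from where it was at the start of the episode above 0.03 m or angle between any of teapot, cup_a, cup_b, canister, sharing_cup's own z axis and vertical above 0.4 rad).
It also fails if it takes over 72 s, if anything falls off the work surface, if the arm or the gripper's body presses on something with over 40 N, if the wrist force passes 120 N, or if a joint passes its speed limit or range.

## Working session

There is one attempt and no reset: what is moved stays moved. The work goes in short steps, each a Python script; the robot and the scene stay as the last script left them, time stands still between calls to the robot, and variables do not carry over. Pictures are saved under pics/ and viewed, on a budget of 10 in all, crops included, one or two more only if the job needs it, and the job is handed in when it is done.

```bash
ls; mkdir -p pics; python3 - <<'E'
from plant import r, vision, models, telemetry
import cv2, numpy as np
for n in ("side","top"):
    im=vision.snapshot(n); cv2.imwrite(f"pics/{n}0.png",im[:,:,::-1])
    c=vision.get_calibration(n); print(n,c)
    for t in ("strainer","strainer_grip","strainer_crook","sharing_cup","stand","teapot","cup_a","canister"):
        print(t,[(np.round(d["at"],3).tolist(),round(d["score"],2)) for d in models.mark_of(t,n)][:4])
E
```

```text
pics
side {'fx': 445.0699715080997, 'fy': 445.0699715080997, 'cx': 260.9675273158161, 'cy': 193.57097414202048, 'D': array([-0.1069084,  0.       ,  0.       ,  0.       ,  0.       ]), 'position': array([0.15934905, 1.10066335, 0.88878497]), 'orientation': array([ 0.07407545, -0.11678366,  0.87623518, -0.46161273])}
strainer []
strainer_grip [([0.543, 0.174, 0.104], 0.88)]
strainer_crook [([0.602, 0.152, 0.148], 0.61)]
sharing_cup [([0.229, 0.324, 0.003], 0.76), ([0.473, 0.207, 0.011], 0.59)]
stand [([0.592, -0.195, 0.001], 0.8)]
teapot [([0.582, 0.289, 0.01], 0.88)]
cup_a [([0.591, 0.095, 0.009], 0.8), ([0.395, 0.126, 0.007], 0.75)]
canister [([0.756, 0.024, 0.0], 0.62)]
top {'fx': 451.86251624624487, 'fy': 451.86251624624487, 'cx': 254.70250033656842, 'cy': 193.28643391382712, 'D': array([-0.14669286,  0.        ,  0.        ,  0.        ,  0.        ]), 'position': array([0.34894417, 0.05711294, 1.24830187]), 'orientation': array([ 0.03666265, -0.7048071 ,  0.70718136, -0.04239489])}
strainer [([0.476, 0.202, 0.073], 0.7), ([0.398, 0.128, 0.011], 0.68)]
strainer_grip [([0.545, 0.176, 0.107], 0.75), ([0.592, -0.191, -0.0], 0.43)]
strainer_crook [([0.599, 0.153, 0.151], 0.79)]
sharing_cup [([0.229, 0.32, 0.002], 0.95), ([0.584, 0.289, 0.007], 0.28)]
stand [([0.591, -0.192, 0.001], 0.67)]
teapot [([0.578, 0.29, 0.004], 0.66), ([0.399, 0.122, 0.011], 0.52)]
cup_a [([0.397, 0.125, 0.01], 0.85), ([0.587, 0.098, 0.006], 0.58)]
canister [([0.751, 0.024, -0.0], 0.93)]
```

```bash
cat > h.py <<'E'
from plant import r, gripper_to, inverse_kinematics, vision, models, telemetry
import cv2, numpy as np
from scipy.spatial.transform import Rotation as R
def proj(P,n):
    c=vision.get_calibration(n); w,x,y,z=c["orientation"]; M=R.from_quat([x,y,z,w]).as_matrix().T
    K=np.array([[c["fx"],0,c["cx"]],[0,c["fy"],c["cy"]],[0,0,1]])
    return cv2.projectPoints(np.atleast_2d(P).astype(float),cv2.Rodrigues(M)[0],-M@c["position"],K,np.array(c["D"]))[0][:,0]
def q(M): # matrix -> wxyz
    x,y,z,w=R.from_matrix(M).as_quat(); return np.array([w,x,y,z])
def mat(qq): return R.from_quat(np.roll(qq,-1)).as_matrix()
E
python3 - <<'E'
import cv2,numpy as np
a=cv2.imread("pics/side0.png");b=cv2.imread("pics/top0.png")
s=np.vstack([a,b]); cv2.imwrite("pics/v1.png",cv2.resize(np.hstack([a,b]),(800,300)) )
E
python3 - <<'E'
from h import *
for n in("side","top"):
    print(n,proj([[.475,.204,.072],[.544,.175,.106],[.6,.153,.15],[.591,-.193,0],[.591,-.193,.25],[.229,.322,.066]],n).round().tolist())
E
```

```text
side [[246.0, 244.0], [226.0, 225.0], [209.0, 205.0], [249.0, 185.0], [247.0, 122.0], [327.0, 292.0]]
top [[195.0, 196.0], [205.0, 168.0], [212.0, 142.0], [339.0, 157.0], [360.0, 136.0], [150.0, 290.0]]
```

View pics/side0.png

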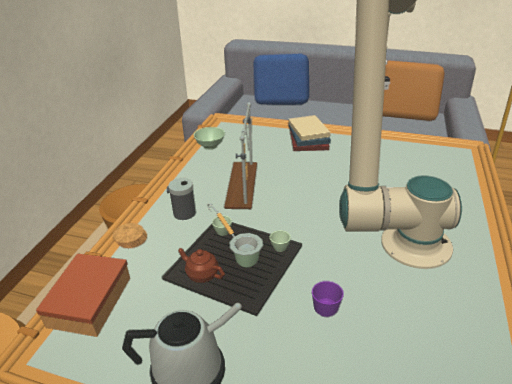

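View pics/top0.png

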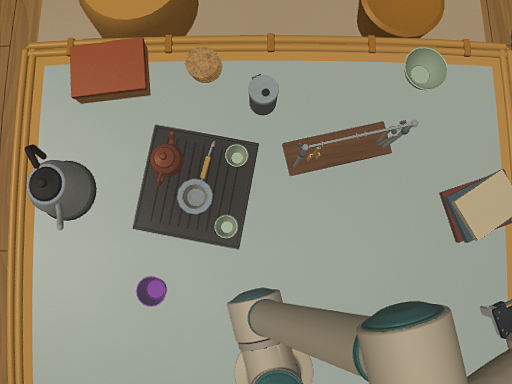

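The strainer sits in the grey-green cup at side (246,248) and top (195,196), with its handle running up to (212,142) in top. The stand's bar runs from about (303,150) to (412,125) in top.

Things that could be mistaken for the strainer's cup:
- purple cup: top (151,291), side (327,298)
- small cups: top (236,155) and (226,227)
- green bowl: top (425,68)

I choose the strainer at (195,196) and will check it in a close crop.

```bash
python3 - <<'E'
import cv2,numpy as np
a=cv2.imread("pics/side0.png");b=cv2.imread("pics/top0.png")
f=lambda im,x,y,w,h,W,H:cv2.resize(im[y:y+h,x:x+w],(W,H),interpolation=cv2.INTER_CUBIC)
s=np.vstack([np.hstack([f(b,150,130,100,75,400,300),f(a,190,190,100,75,400,300)]),np.hstack([f(b,280,110,160,75,533,250),f(a,217,95,60,56,267,250)])])
cv2.imwrite("pics/v2.png",s)
E
```

```text
(no output)
```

View pics/v2.png

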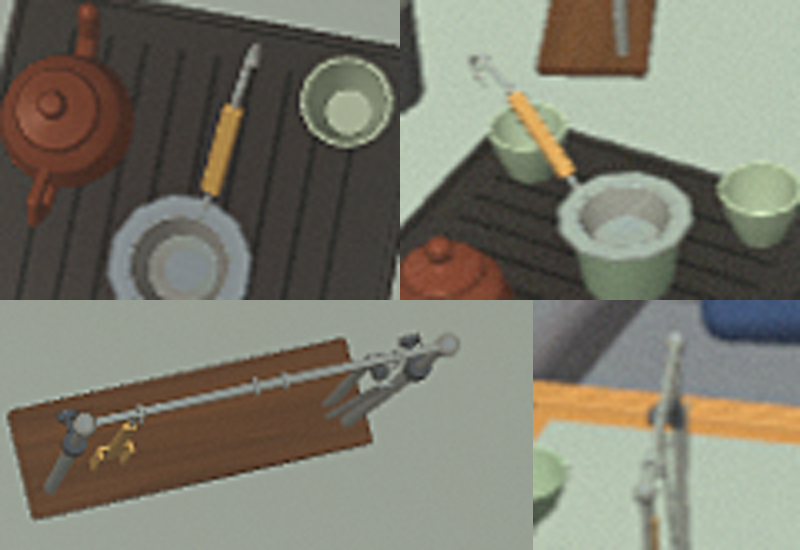

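The crops confirm the strainer: steel rim in the green cup, bamboo handle towards top (213,142). On the stand, the collars show at top px (356.8,136.1) and (365.2,134.3). Next I work out the stand yaw and check reachability.

```bash
cat >> h.py <<'E'
def back(uv,n,z):
    c=vision.get_calibration(n); M=mat(c["orientation"])
    K=np.array([[c["fx"],0,c["cx"]],[0,c["fy"],c["cy"]],[0,0,1]])
    p=cv2.undistortPoints(np.array(uv,float).reshape(-1,1,2),K,np.array(c["D"]))[:,0]
    d=np.c_[p,np.ones(len(p))]@M.T; return c["position"]+d*((z-c["position"][2])/d[:,2])[:,None]
def tool(az,el): # tool z at azimuth az, elevation el; tool y = horizontal left normal
    z=np.array([np.cos(az)*np.cos(el),np.sin(az)*np.cos(el),np.sin(el)]); y=np.array([-np.sin(az),np.cos(az),0])
    return np.c_[np.cross(y,z),y,z]
def tcp_for(grasp,M): return np.array(grasp)-0.006*M[:,2]
E
python3 - <<'E'
from h import *
A=back([[282.4,143.6],[383.5,121.4],[391.6,152],[290.5,176]],"top",.014); print(A.round(3)); m=A.mean(0)
ax=(A[0]+A[3]-A[1]-A[2]); psi=np.arctan2(-ax[0],ax[1]); print("mid",m,"yaw",np.degrees(psi), np.linalg.norm(ax)/2)
B=back([[356.8,136.1],[365.2,134.3]],"top",.25); print(B.round(4),np.linalg.norm(B[0]-B[1]), B.mean(0))
U=back([[305.5,146.9],[414.1,122.9]],"top",.25); v=U[0]-U[1]; print("bar yaw",np.degrees(np.arctan2(-v[0],v[1])),np.linalg.norm(v))
s=models.regions_of("strainer_grip","top")
print(np.degrees(np.arctan2(.153-.204,.6-.475)))
az=np.radians(-22)
for el in (-100,-90,-80):
  for fl in (1,-1):
    F=np.diag([fl,fl,1.])
    M=tool(az,np.radians(el))@F; j=inverse_kinematics(tcp_for([.544,.1755,.106],M),q(M))
    M2=tool(psi,np.radians(el+59))@F; g=np.array([.591,-.193,.25]); 
    h=np.array([np.cos(psi),np.sin(psi),0]); th=np.radians(104); c=g-0.0738*(h*np.cos(th)+np.array([0,0,np.sin(th)]))
    j2=inverse_kinematics(tcp_for(c,M2),q(M2)); print(el,fl,None if j is None else np.round(j,2),None if j2 is None else np.round(j2,2))
E
```

```text
[[ 0.627 -0.031  0.014]
 [ 0.693 -0.321  0.014]
 [ 0.604 -0.341  0.014]
 [ 0.535 -0.052  0.014]]
mid [ 0.61477073 -0.18635939  0.014     ] yaw 13.080410325492982 0.2970471615651336
[[ 0.5918 -0.1848  0.25  ]
 [ 0.5961 -0.2045  0.25  ]] 0.020213475315551097 [ 0.59394109 -0.19464414  0.25      ]
bar yaw 12.853723827475882 0.26241856560077814
-22.19545952867895
-100 1 [ 0.13  0.43  1.58  0.09  1.28 -1.09] None
-100 -1 [0.13 0.43 1.58 0.09 1.28 2.06] [-0.81  0.23  2.08  1.23  0.76 -0.39]
-90 1 [ 0.19  0.36  1.69 -0.    1.09 -1.  ] [-0.89  0.29  2.19  1.54  0.88  2.36]
-90 -1 [ 0.19  0.36  1.69 -0.    1.09  2.15] [-0.89  0.29  2.19  1.54  0.88 -0.78]
-80 1 [ 0.26  0.3   1.8  -0.13  0.9  -0.85] [-0.96  0.4   2.29  1.75  1.08  2.05]
-80 -1 [ 0.26  0.3   1.8  -0.13  0.9   2.29] [-0.96  0.4   2.29  1.75  1.08 -1.09]
```

```bash
python3 - <<'E'
from h import *
psi=np.radians(12.95); az=np.radians(-22.2)
F=np.diag([-1,-1,1.])
for e0 in (-90,-80):
  print(e0)
  for t in np.linspace(0,1,9):
    M=tool(az+t*(psi-az),np.radians(e0+59*t))@F
    g=(1-t)*np.array([.52,.17,.30])+t*np.array([.50,-.20,.27])
    j=inverse_kinematics(tcp_for(g,M),q(M)); print(round(t,2),None if j is None else np.round(j,2))
E
```

```text
-90
0.0 [ 0.19  0.2   1.42 -0.    1.52  2.15]
0.12 [ 0.14  0.12  1.54 -0.06  1.37  2.03]
0.25 [ 0.07  0.03  1.67 -0.08  1.2   1.9 ]
0.38 [-0.04 -0.05  1.8  -0.05  1.01  1.7 ]
0.5 [-0.21 -0.12  1.92  0.09  0.83  1.39]
0.62 [-0.45 -0.16  2.03  0.4   0.72  0.9 ]
0.75 [-0.73 -0.16  2.12  0.81  0.77  0.29]
0.88 [-0.98 -0.09  2.17  1.08  0.93 -0.2 ]
1.0 [-1.17  0.04  2.18  1.21  1.12 -0.53]
-80
0.0 [ 0.26  0.13  1.53 -0.11  1.35  2.23]
0.12 [ 0.21  0.04  1.66 -0.16  1.18  2.13]
0.25 [ 0.12 -0.04  1.8  -0.17  0.99  1.99]
0.38 [-0.02 -0.13  1.94 -0.1   0.78  1.76]
0.5 [-0.24 -0.19  2.06  0.18  0.59  1.29]
0.62 [-0.54 -0.21  2.18  0.76  0.57  0.51]
0.75 [-0.86 -0.16  2.26  1.19  0.78 -0.15]
0.88 [-1.1  -0.04  2.3   1.35  1.03 -0.55]
1.0 [-1.26  0.13  2.29  1.39  1.24 -0.81]
```

```bash
python3 - <<'E'
from h import *
az=np.radians(-22.2); M=tool(az,np.radians(-90))@np.diag([-1,-1,1.]); Q=q(M)
print(telemetry.current_t())
p=telemetry.current_ee_pos(); r.move_l([p[0]+.02,p[1]+.1,.42],vel=.3)
gripper_to(.045)
r.move_to([.33,.05,.42],Q)
g=np.array([.5435,.1752,.107])
r.move_to(tcp_for(g+[0,0,.1],M),Q)
r.move_l(tcp_for(g+[0,0,.03],M),vel=.15)
print(telemetry.current_t(),telemetry.current_ee_pos())
for n in("top","side"): cv2.imwrite(f"pics/{n}1.png",vision.snapshot(n)[:,:,::-1])
f=lambda n,x,y:cv2.resize(cv2.imread(f"pics/{n}1.png")[y:y+75,x:x+75],(400,400),interpolation=cv2.INTER_CUBIC)
cv2.imwrite("pics/v3.png",np.hstack([f("top",170,130),f("side",190,180)]))
E
```

```text
0.95
6.3583 [0.544156   0.17504176 0.14431187]
```

View pics/v3.png

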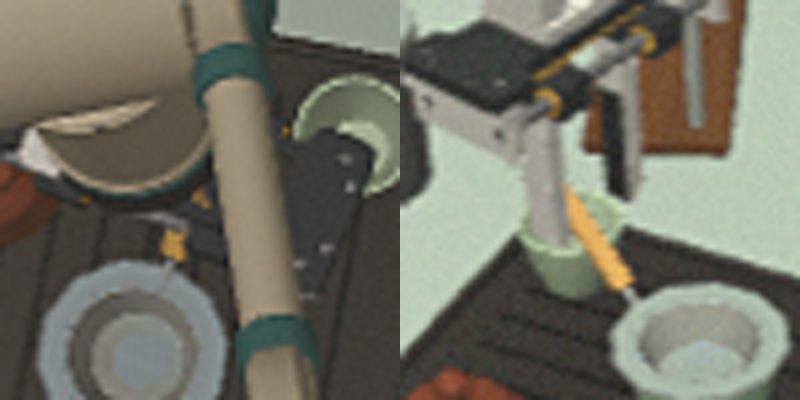

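The two fingers straddle the bamboo grip: near finger at crop (545,190), far one at (620,150), with the handle running between them. I'll go down, grip and lift.

```bash
python3 - <<'E'
from h import *
az=np.radians(-22.2); M=tool(az,np.radians(-90))@np.diag([-1,-1,1.])
g=np.array([.5435,.1752,.107])
r.move_l(tcp_for(g,M),vel=.1)
f0=telemetry.current_wrist_force(); gripper_to(0.0,f_grip=45)
print("open",telemetry.current_opening(),telemetry.current_ee_pos(),f0,telemetry.current_wrist_force())
r.move_l(tcp_for(g+[0,0,.04],M),vel=.08)
r.move_l(tcp_for(g+[0,0,.20],M),vel=.15); r.hold(.3)
print(telemetry.current_opening(),telemetry.current_wrist_force(),telemetry.current_torque(),telemetry.current_t())
psi=np.radians(12.95)
for t in np.linspace(0,1,5)[1:]:
    M=tool(az+t*(psi-az),np.radians(-90+59*t))@np.diag([-1,-1,1.])
    c=(1-t)*np.array([.52,.17,.31])+t*np.array([.47,-.215,.29])
    r.move_to(tcp_for(c,M),q(M))
print(telemetry.current_t(),telemetry.current_joints().round(2),telemetry.current_opening())
for n in("top","side"):
    im=vision.snapshot(n); cv2.imwrite(f"pics/{n}2.png",im[:,:,::-1])
    for k in("strainer_grip","strainer_crook","strainer"): print(n,k,[(np.round(d["at"],3).tolist(),round(d["score"],2)) for d in models.mark_of(k,n)][:2])
cv2.imwrite("pics/v4.png",np.hstack([cv2.resize(cv2.imread("pics/top2.png")[90:190,270:430],(480,300),interpolation=2),cv2.resize(cv2.imread("pics/side2.png")[90:190,210:310],(300,300),interpolation=2)]))
E
```

```text
open 0.011899380406715595 [0.54364005 0.17519977 0.11321167] [-0.22256212 -0.71459542  0.48421537] [0.68278182 0.36441066 0.7603489 ]
0.011620637255637025 [ 0.75834851  0.55397429 -0.91015343] [ 0.09849956 -0.05254316  0.04722497] 9.6917
12.55 [-1.27  0.01  2.15  1.14  1.23 -0.5 ] 0.01148987602980051
top strainer_grip []
top strainer_crook [([0.465, -0.214, 0.363], 0.62)]
top strainer [([0.46, -0.214, 0.206], 0.61)]
side strainer_grip [([0.473, -0.215, 0.288], 0.69)]
side strainer_crook [([0.47, -0.212, 0.364], 0.7), ([0.581, 0.29, 0.008], 0.23)]
side strainer [([0.461, -0.217, 0.212], 0.73)]
```

View pics/v4.png

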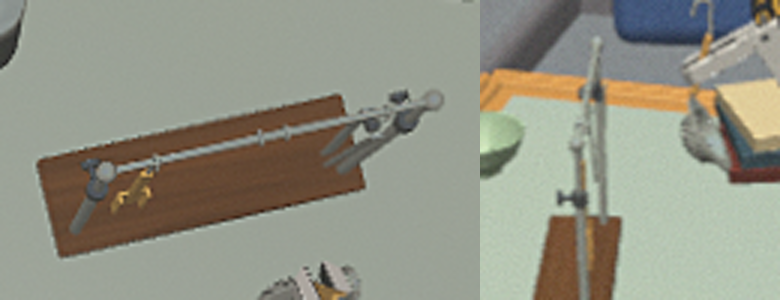

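Held strainer: crook near (0.467,-0.213,0.364) and bowl origin near (0.460,-0.216,0.209). Both match the 59° hang geometry for a tool at -31°. Next I fix the bar height by overlaying candidates on the side picture.

```bash
python3 - <<'E'
from h import *
psi=np.radians(12.95); yv=np.array([-np.sin(psi),np.cos(psi),0])
im=cv2.imread("pics/side2.png"); x0,y0,S=225,90,8
c=cv2.resize(im[y0:y0+75,x0:x0+50],None,fx=S,fy=S,interpolation=2); d=c.copy()
for z,col in((.238,(0,0,255)),(.25,(0,255,0)),(.262,(255,0,0))):
    m=back([[361,135.2]],"top",z)[0]; print(z,m.round(4))
    for o in(-.13,-.092,-.01,.01,.092,.13):
        u=(proj(m+o*yv,"side")[0]+.5-[x0,y0])*S; cv2.circle(d,tuple(u.astype(int)),2,col,-1)
cv2.imwrite("pics/v5.png",np.hstack([c,d]))
E
```

```text
0.238 [ 0.5969 -0.1977  0.238 ]
0.25 [ 0.5939 -0.1946  0.25  ]
0.262 [ 0.591  -0.1916  0.262 ]
```

View pics/v5.png

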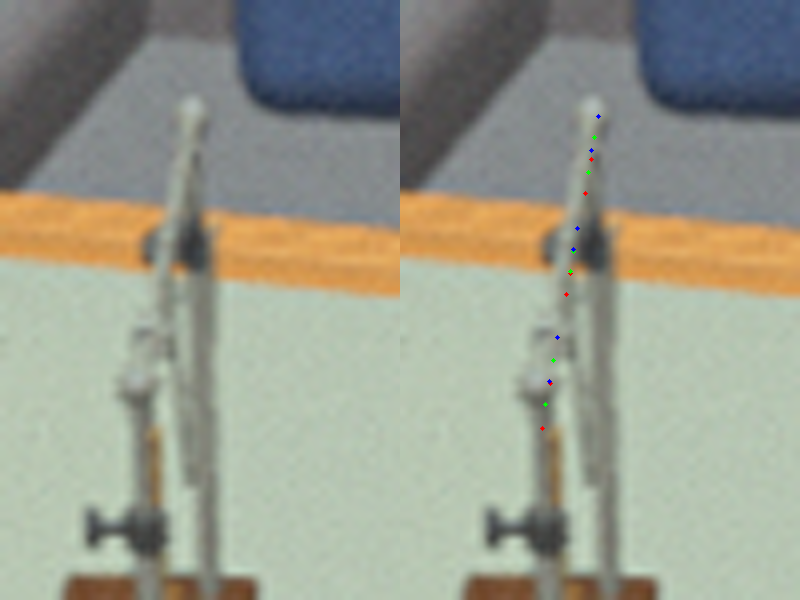

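The bar runs from ball (190,105) to ball (138,383) in the crop. That fits a bar height of about 0.256–0.262 m, with the middle near (0.592,-0.193). I'll hover the crook above it and compare it with the bar in both views.

```bash
cat >> h.py <<'E'
psi=np.radians(12.95); hx=np.array([np.cos(psi),np.sin(psi),0]); hy=np.array([-np.sin(psi),np.cos(psi),0]); ez=np.array([0,0,1.])
MH=tool(psi,np.radians(-31))@np.diag([-1,-1,1.])
GC=0.0738*(hx*np.cos(np.radians(93.2))+ez*np.sin(np.radians(93.2))) # grip->crook when at hang pitch
UP=hx*np.cos(np.radians(104))+ez*np.sin(np.radians(104))
def tcp_crook(c): return tcp_for(np.array(c)-GC,MH)
def crook_now(): return telemetry.current_ee_pos()+mat(telemetry.current_tool_rot())[:,2]*.006+GC
E
python3 - <<'E'
from h import *
bar=np.array([.592,-.1926,.258]); hov=bar+.035*UP
r.move_l(tcp_crook(hov-.06*hx+[0,0,.02]),vel=.12)
r.move_l(tcp_crook(hov),vel=.1)
r.hold(.2); print(crook_now(),telemetry.current_t(),telemetry.current_wrist_force())
pts=[bar,crook_now()]
for n in("top","side"):
    im=vision.snapshot(n); cv2.imwrite(f"pics/{n}3.png",im[:,:,::-1]); print(n,proj(pts,n))
    print([(np.round(d["at"],3).tolist(),round(d["score"],2)) for d in models.mark_of("strainer_crook",n)][:2])
def crop(n,x,y):
    return cv2.resize(cv2.imread(f"pics/{n}3.png")[y:y+50,x:x+50],(400,400),interpolation=cv2.INTER_CUBIC)
cv2.imwrite("pics/v6.png",np.hstack([crop("top",335,110),crop("side",220,95)]))
E
```

```text
[ 0.58346023 -0.19489224  0.29221894] 14.7417 [ 0.09384215  0.86003949 -0.93980027]
top [[360.99417612 135.18853142]
 [365.88676686 135.2890314 ]]
[([0.583, -0.193, 0.294], 0.68)]
side [[246.26266091 120.32107974]
 [248.53040035 110.80313238]]
[([0.586, -0.196, 0.295], 0.73)]
```

View pics/v6.png

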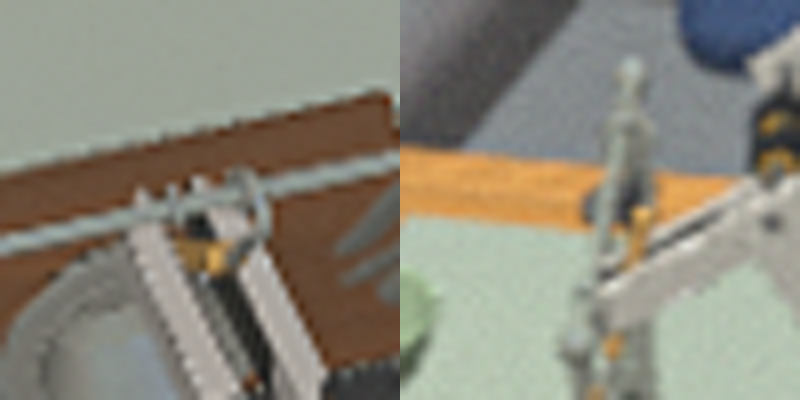

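The crook loop is at crop (255,195), i.e. top px (367,134.4), against (365.9,135.3) predicted. Both networks agree with my kinematic crook position to within 3 mm. I'll lower slowly along the handle with a guard.

```bash
python3 - <<'E'
from h import *
bar=np.array([.592,-.1926,.258])
f=np.mean([ (r.hold(.02),telemetry.current_wrist_force())[1] for _ in range(10)],0); print("f0",f)
hit=r.move_l(tcp_crook(bar+.014*UP),vel=.04,guard=2.5); print(hit,crook_now(),telemetry.current_wrist_force()-f)
if not hit:
    hit=r.move_l(tcp_crook(bar-.022*UP),vel=.015,guard=1.5)
F=np.mean([ (r.hold(.02),telemetry.current_wrist_force())[1] for _ in range(10)],0)
print(hit,crook_now(),F-f,telemetry.current_t())
for n in("top","side"):
    im=vision.snapshot(n); cv2.imwrite(f"pics/{n}4.png",im[:,:,::-1]); print(n,proj([crook_now()],n))
    print([(np.round(d["at"],3).tolist(),round(d["score"],2)) for d in models.mark_of("strainer_crook",n)][:2])
def crop(n,x,y):
    return cv2.resize(cv2.imread(f"pics/{n}4.png")[y:y+50,x:x+50],(400,400),interpolation=cv2.INTER_CUBIC)
cv2.imwrite("pics/v7.png",np.hstack([crop("top",335,110),crop("side",220,95)]))
E
```

```text
f0 [ 0.2605479   0.49223582 -0.71949243]
False [ 0.58877051 -0.19327772  0.27139486] [-0.1696663  -0.17255804  0.58886325]
True [ 0.59126016 -0.19266633  0.2612501 ] [ 0.20817831 -0.58360214  2.94933948] 16.975
top [[361.37735744 135.1891777 ]]
[([0.593, -0.188, 0.26], 0.72)]
side [[246.46023756 119.4456808 ]]
[([0.592, -0.191, 0.259], 0.52)]
```

View pics/v7.png

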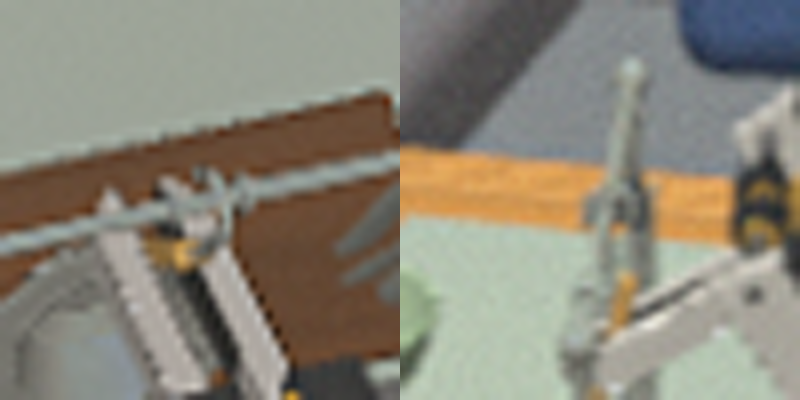

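The loop straddles the bar between the collars (crop (215,195); collars at (174,209) and (241,194)), with the leg behind at (200,175). Contact came at z=0.261. A gentle fore-aft probe will confirm it is hooked rather than resting on the leg's tip.

```bash
python3 - <<'E'
from h import *
c0=crook_now(); b=c0+.003*UP
def F(): return np.mean([(r.hold(.02),telemetry.current_wrist_force())[1] for _ in range(8)],0)
r.move_l(tcp_crook(b),vel=.03); f=F(); print("free",f)
res=[]
for s in(-1,1):
    hit=r.move_l(tcp_crook(b+s*.009*hx),vel=.012,guard=1.5); d=(crook_now()-b)@hx; print(s,hit,round(d*1e3,2),(F()-f).round(2)); res.append(d)
    r.move_l(tcp_crook(b),vel=.02)
print(telemetry.current_t())
E
```

```text
free [-0.1152236  -0.26455505 -0.94508714]
-1 True -2.04 [2.21 1.02 2.67]
1 True 6.46 [-2.09 -0.7   3.24]
19.5
```

It is hooked: the bar stops it at -2.0 and +6.5 mm, which matches the 7.5 mm of play. I'll centre it at +2.2 mm, seat it gently, ease the grip and release.

```bash
python3 - <<'E'
from h import *
def F(): return np.mean([(r.hold(.02),telemetry.current_wrist_force())[1] for _ in range(8)],0)
b=crook_now()+.0022*hx
r.move_l(tcp_crook(b),vel=.02); f=F()
hit=r.move_l(tcp_crook(b-.012*UP),vel=.008,guard=1.2); r.hold(.5)
print(hit,crook_now(),F()-f)
for o in (0.,):
    gripper_to(0.0,f_grip=4); r.hold(.6); print("eased",telemetry.current_opening(),F()-f)
for n in("top","side"):
    vision.snapshot(n)
    for k in("strainer_crook","strainer"): print(n,k,[(np.round(d["at"],3).tolist(),round(d["score"],2)) for d in models.mark_of(k,n)][:1])
for o in(.013,.015,.02): gripper_to(o); r.hold(.2)
gripper_to(.04); r.hold(.5); print(telemetry.current_t(),F()-f)
for n in("top","side"): cv2.imwrite(f"pics/{n}5.png",vision.snapshot(n)[:,:,::-1])
def crop(n,x,y):
    return cv2.resize(cv2.imread(f"pics/{n}5.png")[y:y+64,x:x+64],(400,400),interpolation=cv2.INTER_CUBIC)
cv2.imwrite("pics/v8.png",np.hstack([crop("top",325,110),crop("side",220,95)]))
E
```

```text
True [ 0.59297785 -0.19212473  0.26094996] [-0.62335006 -0.95172393  6.20645054]
eased 0.012640760069299211 [-1.42148142  0.83544552  5.94586006]
top strainer_crook [([0.594, -0.187, 0.262], 0.88)]
top strainer [([0.591, -0.191, 0.102], 0.68)]
side strainer_crook [([0.593, -0.192, 0.263], 0.77)]
side strainer [([0.587, -0.196, 0.103], 0.55)]
24.8167 [-0.22212247 -0.18056412  0.50588611]
```

View pics/v8.png

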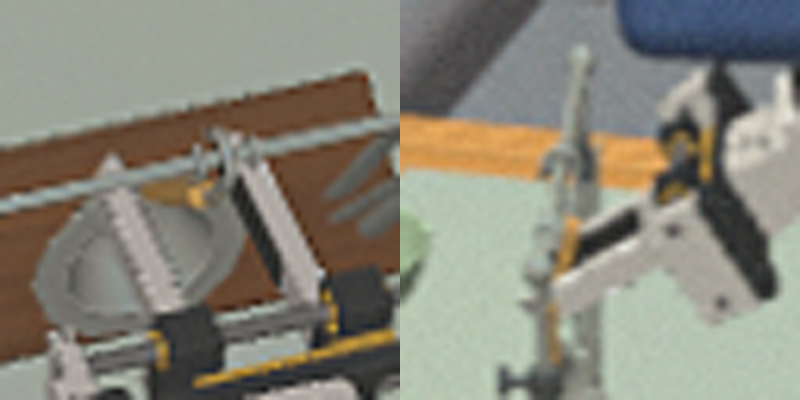

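Released, with the strainer hanging between the collars and the fingers open on either side of the handle. I'll back straight out and check.

```bash
python3 - <<'E'
from h import *
p=telemetry.current_ee_pos(); z=mat(telemetry.current_tool_rot())[:,2]
print(r.move_l(p-.13*z,vel=.06,guard=4)); r.hold(1.5)
for n in("top","side"):
    cv2.imwrite(f"pics/{n}6.png",vision.snapshot(n)[:,:,::-1])
    for k in("strainer_crook","strainer","sharing_cup","teapot","cup_a","canister"): print(n,k,[(np.round(d["at"],3).tolist(),round(d["score"],2)) for d in models.mark_of(k,n)][:2])
print(telemetry.current_t(),telemetry.current_wrist_force())
def crop(n,x,y):
    return cv2.resize(cv2.imread(f"pics/{n}6.png")[y:y+80,x:x+80],(400,400),interpolation=cv2.INTER_CUBIC)
cv2.imwrite("pics/v9.png",np.hstack([crop("top",315,100),crop("side",215,95)]))
E
```

```text
False
top strainer_crook [([0.592, -0.186, 0.259], 0.58)]
top strainer [([0.59, -0.19, 0.263], 0.7), ([0.592, -0.195, 0.106], 0.69)]
top sharing_cup [([0.473, 0.206, 0.006], 0.71), ([0.23, 0.322, -0.0], 0.56)]
top teapot [([0.583, 0.291, 0.01], 0.89)]
top cup_a [([0.591, 0.101, 0.009], 0.73), ([0.396, 0.124, 0.011], 0.64)]
top canister [([0.752, 0.028, 0.001], 0.58), ([0.591, -0.192, 0.106], 0.31)]
side strainer_crook [([0.594, -0.188, 0.262], 0.51), ([0.581, 0.289, 0.009], 0.39)]
side strainer [([0.59, -0.195, 0.105], 0.61)]
side sharing_cup [([0.47, 0.205, 0.01], 0.79), ([0.229, 0.318, 0.001], 0.62)]
side teapot [([0.578, 0.289, 0.009], 0.68), ([0.473, 0.209, 0.01], 0.37)]
side cup_a [([0.394, 0.126, 0.01], 0.82), ([0.59, 0.098, 0.01], 0.66)]
side canister [([0.755, 0.023, 0.0], 0.63)]
29.5667 [0.29421205 1.05883277 0.19563952]
```

View pics/v9.png

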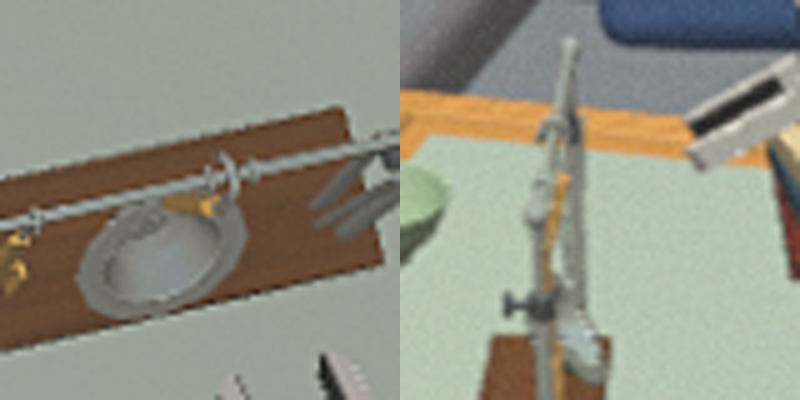

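The crook is on the bar at crop (230,175), between the collars at (208,180) and (250,172). The bowl hangs below and the gripper is well clear.

```bash
python3 -c "
from h import *
r.hold(1.0); r.sign_off(); print(telemetry.current_t())"
```

```text
the job is handed in; nothing more can be done
the job is handed in; nothing more can be done
```

The strainer is hanging on the stand's bar by its crook, between the two middle collars, and I handed the job in. `sign_off` gave no verdict, and the last clock reading was 29.6 s, about a second before hand-in (limit 72 s).

- **What I did:** I lifted the strainer out by its bamboo handle, turned it to its hanging angle in the air, and lowered the crook until it touched the bar at about 0.261 m. A gentle fore-aft probe met the bar at -2.0 and +6.5 mm, so it was hooked. I centred it, seated it, eased the grip to 4 N, opened the fingers and backed out 130 mm.
- **Last checks:** Both networks put the crook at about (0.593, -0.187, 0.261). The bowl was about 156 mm below it, which fits the natural hang. The gripper was clear, and every other tea thing was within about 5 mm of where it started.
- **Disagreements:**
  - Seating pushed harder than I intended: about 6 N against a guard of 1.2 N, still under the 12 N limit.
  - The network's crook reading was about 5 mm to one side of my own position along the bar. The picture shows the crook between the collars, slightly towards the right-hand one.
  - The top camera's best hit for the strainer's origin, at z 0.263, was false. Its second hit, at 0.106, agreed with the side camera.
- **Not measured:** I did not measure whether the strainer was still swinging. I waited more than two seconds after backing out before handing in.

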